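Load a test cartridge and hold it flush on the tilted leak-test stage

ROBOT

A 7-joint arm with a two-finger parallel gripper is mounted at the origin on the work surface. World frame = base frame: x ahead of the robot, y to its left, z up, the work surface at z = 0. Lengths are in m, angles in rad, forces in N, time in s.
With the tool pointing down it reaches from about 0.425 to 1.025 m from the base axis. Payload 9.4 kg.
Tool frame: the origin (TCP) lies at the very end of the fingers, on their centre line; the grasp point (between the pads) lies 19 mm behind it; z points along the fingers, y is the direction in which the jaws open and shut (so a half turn about z gives the same grasp; the last joint's range is limited). The gripper opens to 93 mm and grips with 3 to 60 N. Pads are 15 mm wide; open, the fingers measure 128 mm over their backs; the gripper's body (75 mm by 188 mm) begins 65 mm behind the grasp point.
Start: joints at [-1.315, 0.599, -0.003, 1.599, 0.002, 0.943, -0.08], TCP at [0.237, 0.685, 0.219] pointing down, gripper open.
Joint ranges: [-2.57, 2.57], [-0.35, 1.97], [-1.29, 1.29], [0.11, 2.56], [-1.05, 4.19], [0.11, 1.86], [-2.63, 2.63]. Speed limits (rad/s): [2.22, 2.22, 3.01, 3.01, 3.14, 3.14, 3.14].

INTERFACE

Orientations are given as a unit quaternion [w, x, y, z].
In Python, from rig import r gives the robot as it stands.
- The arm moves only by the tool jog_arm, never from a script. Its argument "deltas" is a list of rows, each a list of 6 numbers: the shift along the world's x, y, z in mm, then the turn, a rotation vector about the world's x, y, z in rad. In form: [[tx, ty, tz, rx, ry, rz], ...]. A call has 1 to 20 rows; each row is the pose to reach, as a shift and turn from the pose measured when the call began; what a row does not reach only later rows make up. A row lasts 1/10 s, in which the tool goes at most 50 mm and 8.59 degrees, less where a joint would pass 70% of its speed; a pose out of reach is approached as far as the arm can. A call with a gripper value outside its range is refused whole. "jaw" is the closure, from -1 (fully open) to 1 (shut), set as the call begins (left out, the last holds). The fingers move at their own pace and stop on an object; "grip_force" is the grip in N (left out, the last holds). Time passes only in rows, so rows that repeat a pose let the fingers close. It gives the time, the measured TCP pose, the force and the opening at its end, in the units of the state.
- r.observe(): the state, without advancing time (a new reading comes with each control period).
- r.camera(name): name is "side" or "top"; returns a dict with "img" (384x512x3 uint8, red, green, blue), "intrinsics" (3x3 intrinsics, pixels), "eye" and "attitude" of the camera in the world. Camera axes: x right, y up, looking along -z (the intrinsics and any distortion apply to the point x, -y, -z); pixel columns grow to the right and rows downward; lengths in m; the calibration is good to about 2 mm. A picture is of the moment at which its call begins. There is no depth.
- r.close_job(): hands the job in, once; it reports no verdict.
The state is a dict: "t": time; "joints": joint angles; "joint_velocities": joint speeds; "tau": joint torques, N m; "eef_pos": TCP position; "tool_rot": TCP orientation; "ft_force": force on the tool from outside, world axes, zero at the start; "ft_torque": the same for the moment, N m; "opening": finger opening in m.
Only numpy, scipy, OpenCV 4.12 (cv2) and the standard library are available. Lean on these libraries where they do the work, as an engineer would, in place of code of your own. Each camera call takes 0.05 s, during which the arm holds its last target. There are 200 camera calls.

TASK

Finish packing the milky test cartridge: stand the loose ribbed reservoir tube and the blue filter block fully down in their own empty cells. Then lift the cartridge by its grip rib, tilt it to the slope of the leak-test stage and press it gently flush onto the stage face over the sprung seal, centred and straight between the black guides. Finish while still gripping it and holding it flush against the seal's push; do not shift the stage's tilt, and leave the jar, screwdriver and ring tray alone.

Things in the scene. Friction and masses are not known exactly. Their poses are not given: they have to be found in the camera images.
- cartridge: Milky open tray, loose: 140 (x) x 76 (y) x 24 mm high, walls 3 mm, floor 4 mm, 0.11 to 0.21 kg empty, standing flat on the bench. Origin: centre of its flat underside, z up. -x end: two empty cells; +x end: two bonded reservoir tubes (24 mm across, tops 62 mm up, 53 mm from the centre); middle: the grip rib.
- cartridge_grip (a point): Grasp point on the cartridge's upright grip rib, 40 mm above the underside, on the cartridge's centre. The rib is 34 mm long along the cartridge x, 10 mm thick along y (pinch it along y), its top is 52 mm above the underside; the tray floor beside it is free over 35 mm in x either way and 35 mm in y either way.
- cell_round (a point): Centre of the floor of the empty cell for the reservoir tube: 27 x 27 mm inside, 20 mm deep. 4 mm above the cartridge's underside; axes as the cartridge.
- cell_square (a point): Centre of the floor of the empty cell for the filter block: 27 mm (x) x 40 mm (y) inside, 20 mm deep. 4 mm above the cartridge's underside; axes as the cartridge.
- reservoir_mid (a point): Centre, half-way up, of the loose ribbed reservoir tube, standing upright on the bench: 24 mm diameter, 58 mm tall, foot tapered to 19 mm over its lowest 4 mm, about 25 g.
- filter_mid (a point): Centre, half-way up, of the loose blue filter block, standing upright on the bench: 24 mm (its x) x 36 mm (its y) x 52 mm tall, its foot edges rounded at 4 mm radius, about 40 g. Its x goes along the cartridge x (either way round).
- stage_face (a point): Centre of the flat face, 160 (x) x 124 mm (y), of the test stage. z: outward normal; x runs up the slope, y across it. Tilt between about 10 and 23 degrees, differing each time, low edge nearest the robot. The cartridge goes on with its x up the slope (empty-cell end lowest), the centre of its underside on this point.
- stage_top_edge (a point): Middle of the upper (far) edge of the stage face, 80 mm up the slope from its centre. The tilt is locked by friction (about 12 N m) and must stay as set.
- stage: The tilting aluminium platform with a grey rubber face, hinged on a grey base with side quadrants and lock knobs. Origin on its hinge axis, 80 mm down the slope from the face centre and 12 mm below the face; axes as the face. Two black guides 110 mm long and 9 mm high stand on it along x, 92 mm apart (8 mm free on each side of the cartridge).
- seal (a joint): Travel (m) of the sprung black rubber seal, 22 mm across, in the middle of the face: 0 when free, standing 5 mm proud of the face; 0.005 when level with it. Its spring pushes with 4 N at first touch and 8 N when level, enough to lift the loaded cartridge off the face.
- jar_mid (a point): Centre of an amber jar, 44 mm across, 65 mm tall, orange cap, standing on the bench. Leave it.
- driver: Screwdriver lying on the bench between the robot and the work. Leave it.
- ringtray: Small black tray 90 x 60 x 22 mm on the bench; origin at the centre of its underside. Leave it.
Mind the look-alikes: they are no part of the job. Of the things that look like the part that bears reservoir_mid, the smallest one is meant. There is more than one size of the cartridge; the one meant has the size given above.

How it is judged:
On the way, in this order (a step that is already met when the one before it is completed fails the run):
1. the reservoir tube and the filter block both stand fully down in their cells, not held (x of reservoir_mid in the frame of cell_round between -0.006 and 0.006 m and y of reservoir_mid in the frame of cell_round between -0.006 and 0.006 m and z of reservoir_mid in the frame of cell_round between 0.023 and 0.032 m and x of filter_mid in the frame of cell_square between -0.006 and 0.006 m and y of filter_mid in the frame of cell_square between -0.006 and 0.006 m and z of filter_mid in the frame of cell_square between 0.02 and 0.029 m and contact force between the fingers and reservoir below 0.2 N and contact force between the fingers and filter below 0.2 N), for 0.2 s.
2. the loaded cartridge is pressed flush on the stage face, gripped (x of reservoir_mid in the frame of cell_round between -0.006 and 0.006 m and y of reservoir_mid in the frame of cell_round between -0.006 and 0.006 m and z of reservoir_mid in the frame of cell_round between 0.023 and 0.032 m and x of filter_mid in the frame of cell_square between -0.006 and 0.006 m and y of filter_mid in the frame of cell_square between -0.006 and 0.006 m and z of filter_mid in the frame of cell_square between 0.02 and 0.029 m and angle between the z axis of cartridge and the z axis of stage_face, either way round below 0.03 rad and z of cartridge in the frame of stage_face between -0.003 and 0.0025 m and x of cartridge in the frame of stage_face between -0.01 and 0.01 m and y of cartridge in the frame of stage_face between -0.009 and 0.009 m and angle between the x axis of cartridge and the x axis of stage_face, either way round below 0.12 rad and value of joint seal above 0.0025 m and contact force between the fingers and cartridge above 1 N), for 0.3 s.
At the end, for the whole second after the job is handed in: Gripper still holds the cartridge on the stage face: parallel within 1.7 deg, underside within 2.5 mm of it, off centre at most 10 mm up and 9 mm across, straight within 7 deg, seal in over 2.5 mm, 4 to 35 N, at rest; tube and block down in their cells within 3 mm; stage tilt unchanged (all of step 2 and contact force between cartridge and stage between 4 and 35 N and linear speed of cartridge below 0.01 m/s and distance of stage_top_edge from where it was at the start of the episode below 0.006 m); the arm keeps its last pose, push and grip.
It fails at once if the cartridge is rammed on the stage (over 100 N) (contact force between cartridge and stage above 100 N).
It fails at once if the stage's set tilt is shifted (distance of stage_top_edge from where it was at the start of the episode above 0.008 m).
It fails at once if a bystander is disturbed (distance of any of jar_mid, driver, ringtray from where it was at the start of the episode above 0.02 m).
It also fails if it takes over 64 s, if anything falls off the work surface, if the arm or the gripper's body presses on something with over 40 N, if the wrist force passes 120 N, or if a joint passes its speed limit or range.

## Working session

There is one attempt and no reset: what is moved stays moved. The work goes in short steps, Python scripts to look and compute and a tool call to move; the robot and the scene stay as the last step left them, time stands still between calls to the robot, and variables do not carry over. Pictures are saved under pics/ and viewed, about 8 in all and at most 12, crops included, and the job is handed in when it is done.

Besides the shell and the picture viewer there is one more tool, called after ">>>" as name([rows], argument=value, ...), one row to a line, values as JSON. jog_arm: Moves the arm, as the interface text tells. Its arguments: {"type":"object","properties":{"deltas":{"type":"array","items":{"type":"array","items":{"type":"number"}}},"jaw":{"type":"number"},"grip_force":{"type":"number"}},"required":["deltas"]}

```bash
mkdir -p pics; ls
python3 - <<'E'
from rig import r
import cv2,numpy as np
s=r.observe();print({k:np.round(v,4) for k,v in s.items()})
for n in("top","side"):
    c=r.camera(n);cv2.imwrite(f"pics/{n}0.png",c["img"][:,:,::-1]);print(n,{k:v for k,v in c.items() if k!="img"})
a=cv2.imread("pics/top0.png");b=cv2.imread("pics/side0.png")
cv2.imwrite("pics/top0b.png",cv2.resize(a,(800,600),interpolation=cv2.INTER_CUBIC))
cv2.imwrite("pics/side0b.png",cv2.resize(b,(800,600),interpolation=cv2.INTER_CUBIC))
E
```

```text
pics
{'t': np.float64(0.0), 'joints': array([-1.3147,  0.6001, -0.0026,  1.6001,  0.0018,  0.9429, -0.0798]), 'joint_velocities': array([ 0.0011,  0.0018,  0.0003,  0.0015, -0.0011, -0.0006, -0.0002]), 'tau': array([ 2.00000e-04, -7.65078e+01,  1.49720e+00, -2.52354e+01,
       -5.24000e-02,  1.68000e-02,  1.00000e-04]), 'eef_pos': array([0.2367, 0.6848, 0.2178]), 'tool_rot': array([-0.000e+00,  1.656e-01,  9.862e-01, -8.000e-04]), 'ft_force': array([ 0.3011, -0.0919,  0.3228]), 'ft_torque': array([0.0345, 0.0239, 0.0054]), 'opening': np.float64(0.0931)}
top {'intrinsics': array([[456.62975427,   0.        , 253.40203223],
       [  0.        , 456.62975427, 186.88723769],
       [  0.        ,   0.        ,   1.        ]]), 'eye': array([0.35081521, 0.09548338, 1.2020288 ]), 'attitude': array([-0.70235147, -0.0703822 ,  0.06324701,  0.70551299])}
side {'intrinsics': array([[444.32771758,   0.        , 249.48542542],
       [  0.        , 444.32771758, 190.29514423],
       [  0.        ,   0.        ,   1.        ]]), 'eye': array([ 0.17035043, -0.64029141,  0.66210736]), 'attitude': array([ 0.86353556,  0.44444382, -0.10149431, -0.21558043])}
```

View pics/top0b.png

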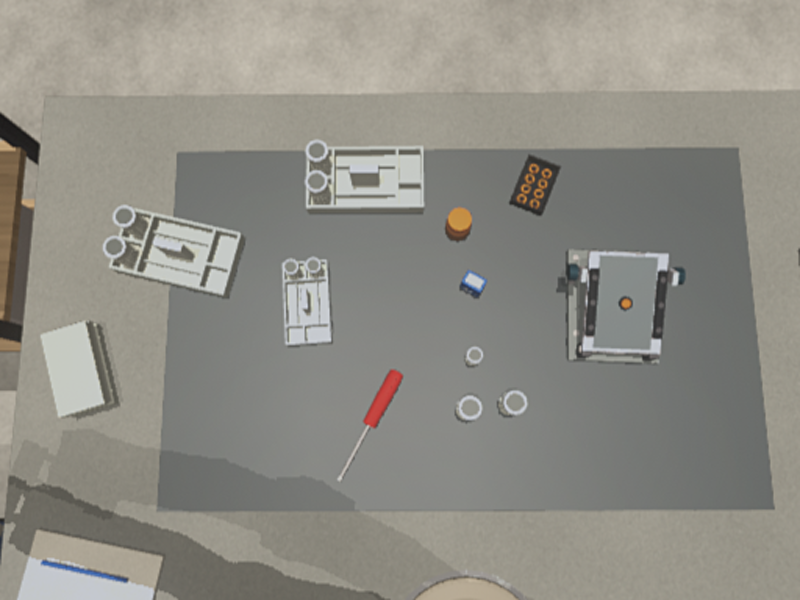

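View pics/side0b.png

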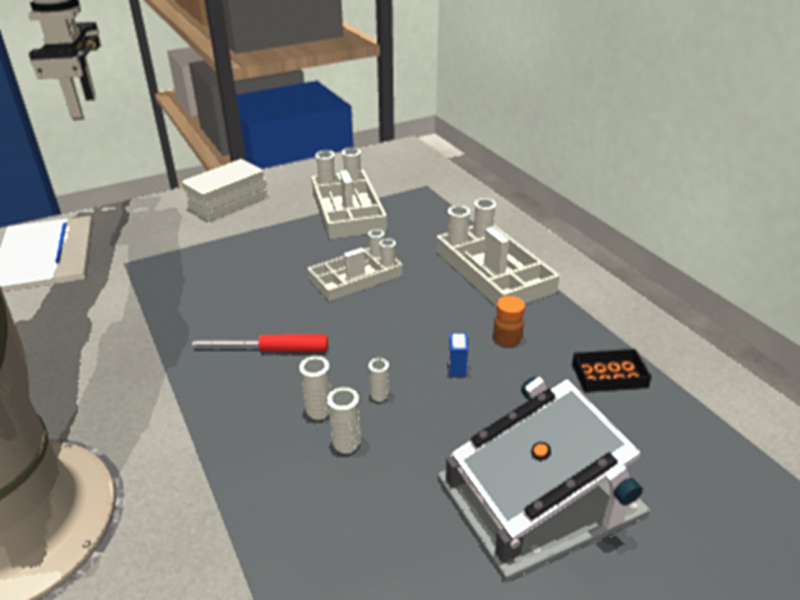

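Top view (800-px scale): three tray look-alikes at (175,250), (365,178) and (306,302). Only the last is about 140 mm long (85 px). Tubes are at (469,408), (513,403) and (474,356), and the last is the smallest. The blue block is at (473,284), the stage at (625,303), and the jar, ring tray and driver are clear. I'll check the choices in one close crop.

```bash
cat > h.py <<'E'
import numpy as np,cv2
from scipy.spatial.transform import Rotation as R
def rot(q): return R.from_quat(np.r_[q[1:],q[0]])
class Cam:
    def __init__(s,c): s.img=c["img"];s.K=np.array(c["intrinsics"]);s.e=np.array(c["eye"]);s.R=rot(np.array(c["attitude"])).as_matrix()
    def ray(s,uv):
        uv=np.atleast_2d(uv).astype(float);d=np.c_[(uv[:,0]-s.K[0,2])/s.K[0,0],-(uv[:,1]-s.K[1,2])/s.K[1,1],-np.ones(len(uv))]
        return d@s.R.T
    def at(s,uv,z): d=s.ray(uv);return s.e+d*((z-s.e[2])/d[:,2])[:,None]
    def pix(s,P):
        p=(np.atleast_2d(P)-s.e)@s.R;return np.c_[s.K[0,2]-s.K[0,0]*p[:,0]/p[:,2],s.K[1,2]+s.K[1,1]*p[:,1]/p[:,2]]
def tri(a,ua,b,ub):
    da=a.ray(ua)[0];db=b.ray(ub)[0];x=np.linalg.lstsq(np.c_[da,-db],b.e-a.e,rcond=None)[0]
    p=a.e+da*x[0];q=b.e+db*x[1];return (p+q)/2,np.linalg.norm(p-q)
E
python3 - <<'E'
import cv2,numpy as np
a=cv2.imread("pics/top0.png");b=cv2.imread("pics/side0.png")
def cr(i,x,y,w,h,s): return cv2.resize(i[y:y+h,x:x+w],(w*s,h*s),interpolation=cv2.INTER_CUBIC)
# each tile 400x300
t=[cr(a,166,162,66,60,5),cr(a,270,170,66,60,5)]
u=[cr(a,356,155,90,80,4),cr(b,192,140,72,54,5)]
def pad(i): 
    o=np.zeros((300 if i.shape[0]<=300 else 320,400,3),np.uint8);o[:i.shape[0],:i.shape[1]]=i[:o.shape[0],:400];return o
f=lambda l:np.hstack([pad(i)[:300] for i in l])
cv2.imwrite("pics/m1.png",np.vstack([f(t),f(u)]))
E
```

```text
(no output)
```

View pics/m1.png

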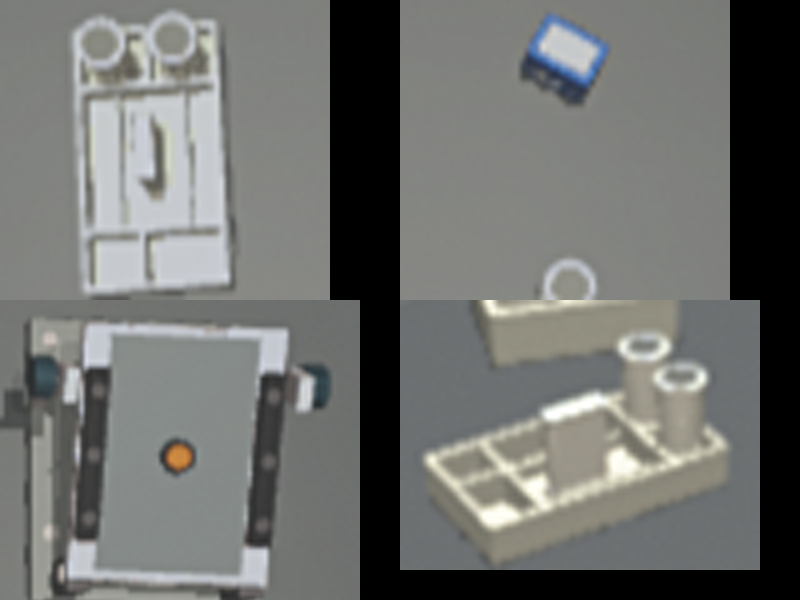

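The crop confirms the choices. The round cell is at the lower left (world +y) and the square cell at the lower right, with the bonded tubes at the far end. Next I'll measure by masks.

```bash
cat > meas.py <<'E'
from h import *
import pickle,os
def load():
    if not os.path.exists("c0.pkl"):
        from rig import r
        pickle.dump({n:r.camera(n) for n in("top","side")},open("c0.pkl","wb"))
    d=pickle.load(open("c0.pkl","rb"));return Cam(d["top"]),Cam(d["side"])
def blob(m,x,y,w,h):
    k=np.zeros(m.shape,np.uint8);k[y:y+h,x:x+w]=m[y:y+h,x:x+w]
    cs,_=cv2.findContours(k,cv2.RETR_EXTERNAL,cv2.CHAIN_APPROX_NONE);return max(cs,key=cv2.contourArea)
E
python3 - <<'E'
from meas import *
T,S=load();np.set_printoptions(precision=4,suppress=True)
g=T.img.min(2).astype(int)
# subpixel tray edges: per row/col gradient crossing on 5x upsample
hsv=cv2.cvtColor(T.img,cv2.COLOR_RGB2HSV)
tr=(g>135).astype(np.uint8)
c=blob(tr,172,160,50,70)
print("tray rect px",cv2.minAreaRect(c), )
P=T.at(c[:,0,:],0.024)[:,:2].astype(np.float32);print("tray world",cv2.minAreaRect(P*1000))
# tube
c=blob(tr,290,215,26,25);(u,v),rad=cv2.minEnclosingCircle(c)
p=T.at([u,v],.058);print("tube",u,v,rad,p,"diam mm",2*(rad+.5)/456.6*(1.2-.058)*1000)
# filter top: blue or white label
m=((hsv[...,2]>130)&((hsv[...,1]>120)|(g>135))).astype(np.uint8)
c=blob(m,285,165,40,40);P=T.at(c[:,0,:],0.052)[:,:2].astype(np.float32);print("filter",cv2.minAreaRect(P*1000),cv2.minAreaRect(c))
# side: tubes & filter
gs=S.img.min(2).astype(int);hs=cv2.cvtColor(S.img,cv2.COLOR_RGB2HSV)
c=blob((gs>110).astype(np.uint8),230,222,25,40);print("side tube bbox",cv2.boundingRect(c))
c=blob(((hs[...,0]>105)&(hs[...,0]<130)&(hs[...,1]>150)).astype(np.uint8),280,205,30,40);print("side filter bbox",cv2.boundingRect(c))
for n,P in(("tubetop",[*p[0,:2],.058]),("tubefoot",[*p[0,:2],0])): print(n,S.pix(P))
# seal
for C,h,b in((T,hsv,(385,180,30,30)),(S,hs,(330,275,35,30))):
    m=((h[...,0]<20)&(h[...,1]>150)&(h[...,2]>120)).astype(np.uint8);c=blob(m,*b);M=cv2.moments(c);print("seal",M["m10"]/M["m00"],M["m01"]/M["m00"])
def cr(i,x,y,w,h,s): return cv2.resize(i[y:y+h,x:x+w],(w*s,h*s),interpolation=cv2.INTER_CUBIC)
o=np.zeros((600,800,3),np.uint8)
a=cr(S.img,280,240,132,130,4);o[:520,:528]=a
b=cr(S.img,278,205,34,40,7);o[:280,530:768]=b
b=cr(S.img,228,222,34,40,7);o[290:570,530:768]=b
cv2.imwrite("pics/m2.png",o[:,:,::-1])
E
```

```text
tray rect px ((195.40280151367188, 191.98699951171875), (55.712947845458984, 30.274572372436523), 88.15238952636719)
tray world ((564.5950317382812, 259.61541748046875), (147.96478271484375, 78.99198150634766), 3.3465304374694824)
tube 303.1153869628906 226.88461303710938 5.989487171173096 [[ 0.4672 -0.0175  0.058 ]] diam mm 32.46164848655135
filter ((589.4473876953125, -21.302913665771484), (35.21781921386719, 23.900747299194336), 57.92143630981445) ((303.2205810546875, 179.63233947753906), (13.719886779785156, 9.089425086975098), 30.963754653930664)
side tube bbox (235, 227, 15, 30)
side filter bbox (288, 214, 11, 27)
tubetop [[242.1877 232.9131]]
tubefoot [[242.8938 253.4762]]
seal 400.3611111111111 193.8148148148148
seal 345.68 287.47
```

View pics/m2.png

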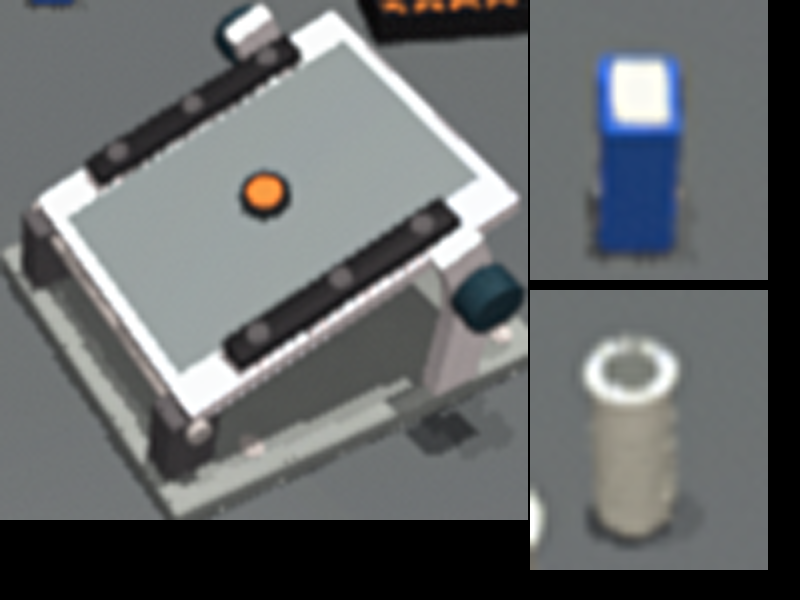

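Side crop: the stage face corners are clear at mosaic (40,203), (333,12), (520,200) and (193,415). The tube and filter stand upright. Next I'll triangulate the stage and refine the cartridge.

Run:
```python
from meas import *
T,S=load();np.set_printoptions(precision=4,suppress=True)
names=["far+y","far-y","near+y","near-y"]
tp=[(376.6,160.6),(427.6,161.9),(372.6,224.6),(422.1,225.9)]
sp=[(362.9,242.6),(409.6,289.6),(289.6,290.4),(327.9,343.4)]
P=[]
for n,a,b in zip(names,tp,sp):
    p,e=tri(T,a,S,b);P.append(p);print(n,p,"gap",e)
P=np.array(P);M=np.array([[80,62,0],[80,-62,0],[-80,62,0],[-80,-62,0]])/1000
Rm,rs=R.align_vectors(P-P.mean(0),M);Rm=Rm.as_matrix();print("centre",P.mean(0),"rms",rs,"\n",Rm,"tilt",np.degrees(np.arccos(Rm[2,2])),"yaw",np.degrees(np.arctan2(Rm[1,0],Rm[0,0])))
print("sides",[np.linalg.norm(P[i]-P[j]) for i,j in((0,1),(2,3),(0,2),(1,3))])
s,e=tri(T,(400.36,193.81),S,(345.68,287.47));print("seal",s,e,"in face",Rm.T@(s-P.mean(0)))
# tray edges
g=T.img.min(2).astype(float)
th=(g[150:240,172:225].max()+g[185,170])/2; th=140
def cross(line,rev=False):
    idx=range(len(line)-1)
    if rev: idx=list(idx)[::-1]
    for i in idx:
        a,b=line[i],line[i+1]
        if (a<th<=b and not rev) or (rev and b<th<=a): return i+(th-a)/(b-a)
L=[(172+cross(g[v,172:225]),v) for v in range(176,214)]
Rr=[(172+cross(g[v,172:225],True),v) for v in range(176,214)]
B=[(u,205+cross(g[205:232,u],True)) for u in range(187,209)]
res={}
for n,pts in(("L",L),("R",Rr),("B",B)):
    W=T.at(np.array(pts),.024)[:,:2]
    d=cv2.fitLine(W.astype(np.float32),cv2.DIST_HUBER,0,1e-3,1e-4).ravel();res[n]=d
    print(n,"dir deg",np.degrees(np.arctan2(d[1],d[0])),"pt",d[2:])
    
a=np.radians(np.mean([(np.degrees(np.arctan2(res[n][1],res[n][0]))+90)%180-90 for n in "LR"]));ux=np.array([np.cos(a),np.sin(a)]);uy=np.array([-ux[1],ux[0]])
l=res["L"][2:]@uy;rr=res["R"][2:]@uy;b=res["B"][2:]@ux
print("yaw",np.degrees(a),"width",l-rr,"centre by edges",ux*(b+.07)+uy*(l+rr)/2)
c=T.at([(166+(142+.5)/5-.5,162+(153.5)/5-.5)],.052);print("rib top guess",c)
tb=T.at([(166+100.5/5-.5,162+43/5-.5),(166+172.5/5-.5,162+39/5-.5)],.062);print("tubes",tb, np.linalg.norm(tb[0]-tb[1]),"centre",tb.mean(0)[:2]-.053*ux)
# filter check in side
f=np.array([.5894,-.0213]);print(S.pix([[*f,.052],[*f,0]]))
```

```text
far+y [ 0.6249 -0.1974  0.1068] gap 9.023779990553722e-05
far-y [ 0.6201 -0.3217  0.1066] gap 0.0017509149003157407
near+y [ 0.4729 -0.1925  0.0549] gap 0.0007599022546127946
near-y [ 0.4682 -0.3151  0.0568] gap 0.000549226581975811
centre [ 0.5465 -0.2567  0.0812] rms 0.0014850549228561396 
 [[ 0.9477  0.0396 -0.3167]
 [-0.0354  0.9992  0.0188]
 [ 0.3172 -0.0066  0.9483]] tilt 18.496956964447282 yaw -2.142169763834088
sides [np.float64(0.12443199951155207), np.float64(0.12272925633190838), np.float64(0.16075073990537617), np.float64(0.1599634647294069)]
seal [ 0.5444 -0.2562  0.0874] 0.0013195837547545907 in face [-0.0001  0.0004  0.0065]
L dir deg 3.5728912 pt [0.5627 0.2988]
R dir deg 3.809565 pt [0.5569 0.2198]
B dir deg -86.11518 pt [0.4912 0.2532]
yaw 3.6912265 width 0.07842523 centre by edges [0.5609 0.2594]
rib top guess [[0.5581 0.259  0.052 ]]
tubes [[0.614  0.2804 0.062 ]
 [0.6159 0.2434 0.062 ]] 0.036982270359737786 centre [0.5621 0.2585]
[[293.5915 218.0568]
 [292.6178 236.1642]]
```

Measured positions:

| Item | Position (m) | Orientation |
|---|---|---|
| Tube | (.467, -.0175) | upright |
| Filter | (.589, -.021) | 36 mm axis at 58° |
| Cartridge | (.562, .259) | yaw 3.7° |
| Stage centre | (.5465, -.257, .081) | tilt 18.5°, yaw about -2.1° |

All sizes agree with the description. Moving over the tube now.

>>> jog_arm([
  [30,-90,0,0,0,0.05],
  [230,-702,-58,0,0,0.398],
  [230,-702,-58,0,0,0.398],
  [230,-702,-58,0,0,0.398],
  [230,-702,-58,0,0,0.398],
  [230,-702,-58,0,0,0.398],
  [230,-702,-58,0,0,0.398],
  [230,-702,-58,0,0,0.398],
  [230,-702,-58,0,0,0.398],
  [230,-702,-58,0,0,0.398],
  [230,-702,-58,0,0,0.398],
  [230,-702,-58,0,0,0.398],
  [230,-702,-58,0,0,0.398],
  [230,-702,-58,0,0,0.398],
  [230,-702,-58,0,0,0.398],
  [230,-702,-58,0,0,0.398],
  [230,-702,-58,0,0,0.398],
  [230,-702,-58,0,0,0.398],
  [230,-702,-58,0,0,0.398],
], jaw=-0.075, grip_force=10)

```text
t: 2.1
eef_pos: [0.4665, -0.0155, 0.1602]
tool_rot: [0.0, -0.034, 0.999, -0.0]
ft_force: [-0.5, 0.1, -0.1]
opening: 0.0497
```

>>> jog_arm([
  [0.5,-2,-40,0,0,0],
  [0.5,-2,-80,0,0,0],
  [0.5,-2,-110,0,0,0],
  [0.5,-2,-133,0,0,0],
  [0.5,-2,-133,0,0,0],
  [0.5,-2,-133,0,0,0],
  [0.5,-2,-133,0,0,0],
])

```text
t: 2.8
eef_pos: [0.4675, -0.017, 0.0284]
tool_rot: [0.001, -0.034, 0.999, -0.0]
ft_force: [0.2, 0.6, -0.3]
opening: 0.05
```

>>> jog_arm([
  [0,0,0,0,0,0],
  [0,0,0,0,0,0],
  [0,0,0,0,0,0],
  [0,0,0,0,0,0],
  [0,0,0,0,0,0],
  [0,0,0,0,0,0],
  [0,0,0,0,0,0],
  [0,0,0,0,0,0],
], jaw=1, grip_force=10)

```text
t: 3.6
eef_pos: [0.4678, -0.017, 0.0287]
tool_rot: [0.001, -0.034, 0.999, -0.0]
ft_force: [-0.2, -0.9, 7.4]
opening: 0.0238
```

>>> jog_arm([
  [0,0,40,0,0,0],
  [0,0,80,0,0,0],
  [10,40,90,0,0,0],
  [20,85,90,0,0,0],
  [25,130,90,0,0,0],
  [30,175,90,0,0,0],
  [34,220,90,0,0,0],
  [37,255,90,0,0,0],
  [39.4,280,90,0,0,0],
  [39.4,294,90,0,0,0],
  [39.4,294,90,0,0,0],
  [39.4,294,90,0,0,0],
  [39.4,294,90,0,0,0],
  [39.4,294,90,0,0,0],
])

```text
t: 5.0
eef_pos: [0.5075, 0.2753, 0.1188]
tool_rot: [0.001, -0.033, 0.999, -0.001]
ft_force: [0.2, -0.5, 0.1]
opening: 0.0239
```

Run:
```python
from rig import r
from h import *
s=r.observe();print(s["eef_pos"],s["opening"],s["ft_force"])
o=np.zeros((600,800,3),np.uint8)
S=Cam(r.camera("side"));T=Cam(r.camera("top"))
a=S.img[120:240,180:280];o[:480,:400]=cv2.resize(a,(400,480),interpolation=cv2.INTER_CUBIC)
a=T.img[140:260,140:240];o[:480,400:]=cv2.resize(a,(400,480),interpolation=cv2.INTER_CUBIC)
cv2.imwrite("pics/m3.png",o[:480,:,::-1])
p=s["eef_pos"];print(S.pix([p,p-[0,0,.027]]))
```

```text
[0.50748218 0.27526829 0.11884192] 0.02389347766994326 [ 0.19349169 -0.50324426  0.09111623]
[[202.89060847 140.74958347]
 [203.72226292 150.14132129]]
```

View pics/m3.png

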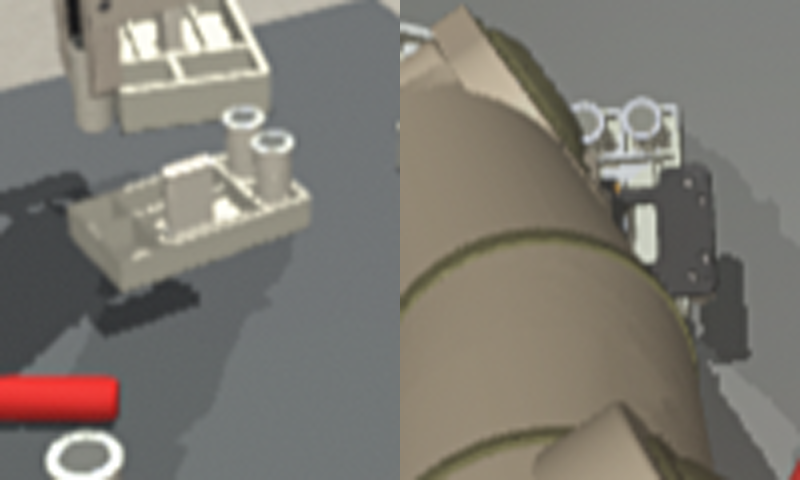

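The held tube's foot is at crop (93,125), where predicted. I'll lower it into the round cell.

>>> jog_arm([
  [-0.3,1.7,-20,0,0,0],
  [-0.3,1.7,-40,0,0,0],
  [-0.3,1.7,-55,0,0,0],
  [-0.3,1.7,-62,0,0,0],
  [-0.3,1.7,-68,0,0,0],
  [-0.3,1.7,-74,0,0,0],
  [-0.3,1.7,-80,0,0,0],
  [-0.3,1.7,-85,0,0,0],
  [-0.3,1.7,-85,0,0,0],
  [-0.3,1.7,-85,0,0,0],
  [-0.3,1.7,-85,0,0,0],
])

```text
t: 6.2
eef_pos: [0.5073, 0.2777, 0.0341]
tool_rot: [0.001, -0.034, 0.999, -0.0]
ft_force: [-0.3, -0.2, -0.1]
opening: 0.0238
```

>>> jog_arm([
  [0,0,-1,0,0,0],
  [0,0,-1,0,0,0],
  [0,0,-1,0,0,0],
  [0,0,-1,0,0,0],
], jaw=0.2)

```text
t: 6.6
eef_pos: [0.5073, 0.2777, 0.0332]
tool_rot: [0.001, -0.034, 0.999, -0.0]
ft_force: [-0.1, 0.0, -0.2]
opening: 0.0375
```

>>> jog_arm([
  [0,0,20,0,0,0],
  [0,0,60,0,0,0],
  [0,0,100,0,0,0],
  [20,-50,120,0,0,-0.15],
  [50,-130,120,0,0,-0.3],
  [82,-299,120,0,0,-0.45],
  [82,-299,120,0,0,-0.6],
  [82,-299,120,0,0,-0.75],
  [82,-299,120,0,0,-0.9],
  [82,-299,120,0,0,-1.05],
  [82,-299,120,0,0,-1.2],
  [82,-299,120,0,0,-1.35],
  [82,-299,120,0,0,-1.5],
  [82,-299,120,0,0,-1.65],
  [82,-299,120,0,0,-1.8],
  [82,-299,120,0,0,-1.95],
  [82,-299,120,0,0,-2.1],
  [82,-299,120,0,0,-2.2],
  [82,-299,120,0,0,-2.2],
  [82,-299,120,0,0,-2.2],
])

```text
t: 8.6
eef_pos: [0.5892, -0.0211, 0.1531]
tool_rot: [0.0, 0.875, 0.485, -0.002]
ft_force: [0.3, 0.7, 0.3]
opening: 0.0373
```

Run:
```python
from rig import r
from h import *
s=r.observe();print(s["eef_pos"],rot(s["tool_rot"]).as_matrix()[:,1],s["opening"],s["joints"])
o=np.zeros((480,800,3),np.uint8)
S=Cam(r.camera("side"));T=Cam(r.camera("top"))
a=S.img[140:200,190:270];o[:300,:400]=cv2.resize(a,(400,300),interpolation=cv2.INTER_CUBIC)
a=T.img[160:230,160:230];o[:350,400:750]=cv2.resize(a,(350,350),interpolation=cv2.INTER_CUBIC)
cv2.imwrite("pics/m4.png",o[:,:,::-1])
```

```text
[ 0.58924002 -0.02111696  0.1531315 ] [ 8.47916908e-01 -5.30128804e-01 -6.07460949e-04] 0.0372821765193309 [-0.44774391  0.58467551  0.58353163  1.9997585  -0.4877462   0.6996241
 -0.11701566]
```

View pics/m4.png

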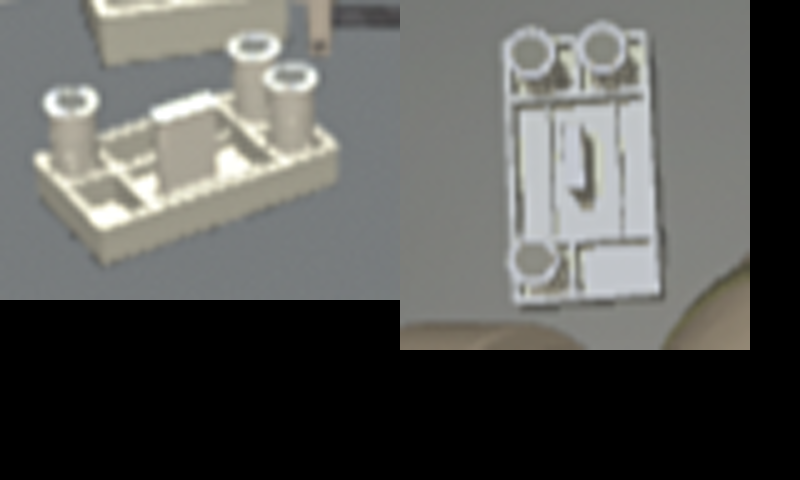

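The tube is down in the round cell and the tray hasn't moved. Next, the filter.

>>> jog_arm([
  [0,0,-30,0,0,0],
  [0,0,-70,0,0,0],
  [0,0,-100,0,0,0],
  [0,0,-120,0,0,0],
  [0,0,-128,0,0,0],
  [0,0,-128,0,0,0],
  [0,0,-128,0,0,0],
], jaw=-0.1)

```text
t: 9.4
eef_pos: [0.5898, -0.0215, 0.0261]
tool_rot: [0.001, 0.875, 0.484, -0.001]
ft_force: [-1.2, 0.3, -0.2]
opening: 0.051
```

>>> jog_arm([
  [0,0,0,0,0,0],
  [0,0,0,0,0,0],
  [0,0,0,0,0,0],
  [0,0,0,0,0,0],
  [0,0,0,0,0,0],
  [0,0,0,0,0,0],
  [0,0,0,0,0,0],
], jaw=1, grip_force=12)

```text
t: 10.1
eef_pos: [0.59, -0.0214, 0.0264]
tool_rot: [0.001, 0.875, 0.484, -0.001]
ft_force: [-2.0, 1.2, 6.4]
opening: 0.0237
```

>>> jog_arm([
  [0,0,40,0,0,0],
  [0,0,80,0,0,0.1],
  [-15,45,90,0,0,0.2],
  [-30,90,90,0,0,0.3],
  [-45,135,90,0,0,0.4],
  [-60,180,90,0,0,0.5],
  [-72,225,90,0,0,0.6],
  [-80.4,250,90,0,0,0.624],
  [-80.4,262,90,0,0,0.624],
  [-80.4,262,90,0,0,0.624],
  [-80.4,262,90,0,0,0.624],
  [-80.4,262,90,0,0,0.624],
  [-80.4,262,90,0,0,0.624],
])

```text
t: 11.4
eef_pos: [0.5101, 0.2389, 0.1165]
tool_rot: [0.001, 0.685, 0.729, -0.001]
ft_force: [0.3, 0.3, -1.7]
opening: 0.024
```

>>> jog_arm([
  [-0.5,1.7,-20,0,0,0],
  [-0.5,1.7,-40,0,0,0],
  [-0.5,1.7,-55,0,0,0],
  [-0.5,1.7,-62,0,0,0],
  [-0.5,1.7,-68,0,0,0],
  [-0.5,1.7,-74,0,0,0],
  [-0.5,1.7,-80,0,0,0],
  [-0.5,1.7,-85,0,0,0],
  [-0.5,1.7,-85,0,0,0],
  [-0.5,1.7,-85,0,0,0],
  [-0.5,1.7,-85,0,0,0],
])

```text
t: 12.5
eef_pos: [0.5097, 0.2407, 0.0317]
tool_rot: [0.001, 0.685, 0.729, -0.0]
ft_force: [1.0, 0.5, -0.2]
opening: 0.0237
```

>>> jog_arm([
  [0,0,-1,0,0,0],
  [0,0,-1,0,0,0],
  [0,0,-1,0,0,0],
  [0,0,-1,0,0,0],
], jaw=0.2)

```text
t: 12.9
eef_pos: [0.5098, 0.2407, 0.0308]
tool_rot: [0.001, 0.685, 0.729, -0.0]
ft_force: [-0.4, 0.4, 0.4]
opening: 0.037
```

>>> jog_arm([
  [0,0,20,0,0,0],
  [0,0,60,0,0,0],
  [0,0,100,0,0,0],
  [0,-40,130,0,0,0.15],
  [0,-90,130,0,0,0.3],
  [30,-140,130,0,0,0.45],
  [50,-190,130,0,0,0.6],
  [50,-240,130,0,0,0.75],
  [50,-240,130,0,0,0.9],
  [50,-240,130,0,0,1.05],
  [50,-240,130,0,0,1.2],
  [50,-240,130,0,0,1.35],
  [50,-240,130,0,0,1.5],
  [50,-240,130,0,0,1.571],
  [50,-240,130,0,0,1.571],
])

```text
t: 14.4
eef_pos: [0.5597, 0.0004, 0.1608]
tool_rot: [0.001, -0.031, 1.0, 0.001]
ft_force: [0.2, -0.5, -0.7]
opening: 0.0372
```

```bash
cat > tray.py <<'E'
from meas import *
def tray(T,Pz=.024):
    g=T.img.min(2).astype(float);th=140
    def cross(l,rev=False):
        for i in (range(len(l)-2,-1,-1) if rev else range(len(l)-1)):
            a,b=l[i],l[i+1]
            if (a<th<=b and not rev) or (rev and b<th<=a): return i+(th-a)/(b-a)
    L=[(172+cross(g[v,172:225]),v) for v in range(178,210)];Rr=[(172+cross(g[v,172:225],True),v) for v in range(178,210)]
    B=[(u,205+cross(g[205:232,u],True)) for u in range(187,209)]
    res={n:cv2.fitLine(T.at(np.array(p),Pz)[:,:2].astype(np.float32),cv2.DIST_HUBER,0,1e-3,1e-4).ravel() for n,p in(("L",L),("R",Rr),("B",B))}
    a=np.mean([np.arctan(res[n][1]/res[n][0]) for n in "LR"]);ux=np.array([np.cos(a),np.sin(a)]);uy=np.array([-ux[1],ux[0]])
    l=res["L"][2:]@uy;rr=res["R"][2:]@uy;b=res["B"][2:]@ux
    return np.degrees(a),l-rr,ux*(b+.0712)+uy*(l+rr)/2
E
python3 - <<'E'
from rig import r
from tray import *
s=r.observe();print(s["eef_pos"],rot(s["tool_rot"]).as_matrix()[:,1],s["opening"],s["joints"])
o=np.zeros((480,800,3),np.uint8)
S=Cam(r.camera("side"));T=Cam(r.camera("top"))
print(tray(T))
a=S.img[140:200,190:270];o[:300,:400]=cv2.resize(a,(400,300),interpolation=cv2.INTER_CUBIC)
a=T.img[160:230,160:230];o[:350,400:750]=cv2.resize(a,(350,350),interpolation=cv2.INTER_CUBIC)
cv2.imwrite("pics/m5.png",o[:,:,::-1])
E
```

```text
[5.59655136e-01 3.89140945e-04 1.60847073e-01] [-0.0623933   0.99805097  0.00115587] 0.0372357760716608 [-0.07802723  0.47683876 -0.03295224  2.03679895  0.02396863  0.62640854
  1.50653186]
(np.float32(3.6514258), np.float32(0.079034895), array([0.56190753, 0.25965205], dtype=float32))
```

View pics/m5.png

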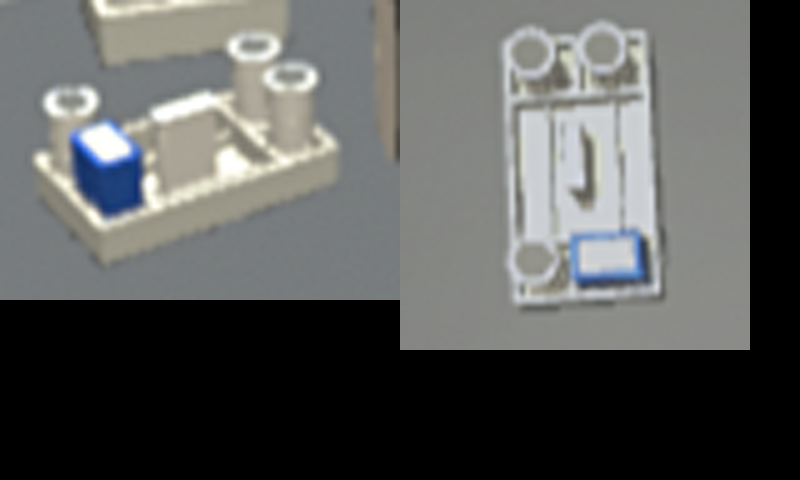

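Both parts sit down in their cells, with the tray at (.562, .260) and yaw 3.65°. Next, grasp the rib.

>>> jog_arm([
  [0,45,0,0,0,0],
  [0,90,0,0,0,0],
  [0,135,0,0,0,0],
  [2.3,180,-10,0,0,0],
  [2.3,220,-20,0,0,0],
  [2.3,250,-30,0,0,0],
  [2.3,259.3,-40,0,0,0],
  [2.3,259.3,-60,0,0,0],
  [2.3,259.3,-60,0,0,0],
  [2.3,259.3,-60,0,0,0],
], jaw=0.48)

```text
t: 15.5
eef_pos: [0.562, 0.2584, 0.1007]
tool_rot: [0.0, -0.029, 1.0, -0.0]
ft_force: [1.3, 0.3, 0.3]
opening: 0.0241
```

>>> jog_arm([
  [0,0.5,-20,0,0,0],
  [0,0.5,-40,0,0,0],
  [0,0.5,-55,0,0,0],
  [0,0.5,-67,0,0,0],
  [0,0.5,-77,0,0,0],
  [0,0.5,-79,0,0,0],
  [0,0.5,-79,0,0,0],
  [0,0.5,-79,0,0,0],
])

```text
t: 16.3
eef_pos: [0.5623, 0.2591, 0.0222]
tool_rot: [0.001, -0.029, 1.0, 0.0]
ft_force: [-0.5, -0.1, -0.6]
opening: 0.0244
```

>>> jog_arm([
  [0,0,0,0,0,0],
  [0,0,0,0,0,0],
  [0,0,0,0,0,0],
  [0,0,0,0,0,0],
  [0,0,0,0,0,0],
], jaw=1, grip_force=20)

```text
t: 16.8
eef_pos: [0.5626, 0.2594, 0.0227]
tool_rot: [0.001, -0.029, 1.0, 0.0]
ft_force: [-0.2, 0.3, 5.7]
opening: 0.0101
```

>>> jog_arm([
  [0,0,0,0,0,0],
  [0,0,0,0,0,0],
  [0,0,0,0,0,0],
], jaw=1, grip_force=45)

```text
t: 17.1
eef_pos: [0.5625, 0.2593, 0.0227]
tool_rot: [0.001, -0.029, 1.0, 0.0]
ft_force: [-0.7, -0.2, 2.9]
opening: 0.0096
```

Run:
```python
from rig import r
from h import *
np.set_printoptions(precision=4,suppress=True)
s=r.observe();Rt=rot(s["tool_rot"]).as_matrix();print(s["eef_pos"],s["opening"],s["ft_force"]);print(Rt)
# tool in cartridge frame: cartridge upright, its x along -? ; y_c = tool y
yc=Rt[:,1]*np.sign(Rt[1,1]);yc[2]=0;yc/=np.linalg.norm(yc);z=np.array([0,0,1.]);Rc=np.c_[np.cross(yc,z),yc,z]
print("cart yaw",np.degrees(np.arctan2(Rc[1,0],Rc[0,0])))
Rct=Rc.T@Rt
yw,ti=np.radians(-2.14),np.radians(18.5)
Rs=R.from_euler("zy",[yw,-ti]).as_matrix()
print("stage R\n",Rs)
G=Rs@Rct;print("turn",(R.from_matrix(G)*R.from_matrix(Rt).inv()).as_rotvec())
C=np.array([.5465,-.2567,.0808]);off=np.array([0.0003,-.0002,s["eef_pos"][2]])
for d in (.06,.03,.012,.006,0): 
    t=C+Rs@(off+[0,0,d]);print(d,t,"delta mm",(t-s["eef_pos"])*1000)
```

```text
[0.5625 0.2593 0.0227] 0.009592967379916804 [-0.691  -0.1978  2.9119]
[[-0.9983 -0.0574  0.0022]
 [-0.0574  0.9984  0.0006]
 [-0.0022  0.0005 -1.    ]]
cart yaw 3.2910175116640206
stage R
 [[ 0.9477  0.0354 -0.3173]
 [-0.0373  0.9993  0.    ]
 [ 0.3171  0.0118  0.9483]]
turn [ 0.0153 -0.3226 -0.094 ]
0.06 [ 0.5205 -0.2569  0.1594] delta mm [ -42.0025 -516.2315  136.6172]
0.03 [ 0.53   -0.2569  0.1309] delta mm [ -32.4834 -516.2315  108.1675]
0.012 [ 0.5358 -0.2569  0.1138] delta mm [ -26.7719 -516.2315   91.0977]
0.006 [ 0.5377 -0.2569  0.1081] delta mm [ -24.8681 -516.2315   85.4077]
0 [ 0.5396 -0.2569  0.1025] delta mm [ -22.9643 -516.2315   79.7178]
```

Run:
```python
from rig import r
from h import *
np.set_printoptions(precision=4,suppress=True)
s=r.observe();Rt=rot(s["tool_rot"]).as_matrix()
yc=Rt[:,1].copy();yc[2]=0;yc/=np.linalg.norm(yc);z=np.array([0,0,1.]);Rc=np.c_[np.cross(yc,z),yc,z]
Rs=R.from_euler("ZY",[-2.14,-18.5],degrees=True).as_matrix();print(Rs)
G=Rs@Rc.T@Rt;print("turn",(R.from_matrix(G)*R.from_matrix(Rt).inv()).as_rotvec())
C=np.array([.5465,-.2567,.0808])
for d in (.06,.03,.012,.006,0):
    t=C+Rs@[0,0,s["eef_pos"][2]+d];print(d,t,"delta mm",(t-s["eef_pos"])*1000)
```

```text
[[ 0.9477  0.0373 -0.3171]
 [-0.0354  0.9993  0.0118]
 [ 0.3173  0.      0.9483]]
turn [ 0.0032 -0.323  -0.094 ]
0.06 [ 0.5203 -0.2557  0.1593] delta mm [ -42.2614 -515.0401  136.5244]
0.03 [ 0.5298 -0.2561  0.1308] delta mm [ -32.7489 -515.3955  108.0747]
0.012 [ 0.5355 -0.2563  0.1137] delta mm [ -27.0414 -515.6088   91.0049]
0.006 [ 0.5374 -0.2564  0.1081] delta mm [ -25.1389 -515.6799   85.315 ]
0 [ 0.5393 -0.2564  0.1024] delta mm [ -23.2364 -515.751    79.625 ]
```

>>> jog_arm([
  [0,0,10,0,0,0],
  [0,0,30,0,0,0],
  [0,0,60,0,0,0],
  [0,0,90,0,0,0],
  [0,-20,120,0,0,0],
  [0,-55,140,0,0,-0.01],
  [-4,-95,145,0,-0.02,-0.02],
  [-8,-135,145,0,-0.05,-0.03],
  [-12,-175,145,0,-0.08,-0.04],
  [-16,-215,145,0,-0.11,-0.05],
  [-20,-255,145,0,-0.14,-0.06],
  [-24,-295,145,0,-0.17,-0.07],
  [-28,-335,145,0,-0.2,-0.08],
  [-32,-375,145,0,-0.23,-0.09],
  [-36,-415,145,0.001,-0.26,-0.094],
  [-40,-450,143,0.002,-0.29,-0.094],
  [-42,-480,140,0.003,-0.31,-0.094],
  [-42.3,-505,136.5,0.003,-0.323,-0.094],
  [-42.3,-515,136.5,0.003,-0.323,-0.094],
  [-42.3,-515,136.5,0.003,-0.323,-0.094],
])

```text
t: 19.1
eef_pos: [0.5197, -0.2572, 0.1593]
tool_rot: [0.162, 0.02, 0.987, -0.003]
ft_force: [1.0, 0.3, -2.3]
opening: 0.0099
```

>>> jog_arm([
  [0,0,0,0,0,0],
  [0,0,0,0,0,0],
])

```text
t: 19.3
eef_pos: [0.52, -0.2556, 0.1595]
tool_rot: [0.161, 0.019, 0.987, -0.003]
ft_force: [-0.0, 0.8, -2.9]
opening: 0.0097
```

```bash
cat > st.py <<'E'
from h import *
np.set_printoptions(precision=4,suppress=True)
Rs=R.from_euler("ZY",[-2.14,-18.5],degrees=True).as_matrix();C=np.array([.5465,-.2567,.0808]);H=.0227
def report(s):
    Rt=rot(s["tool_rot"]).as_matrix();p=Rs.T@(s["eef_pos"]-C)-[0,0,H]
    Rc=Rt@np.diag([-1,1,-1.]) # nominal cartridge axes
    print("t",s["t"],"eef",s["eef_pos"],"cart in stage mm",p*1000,"rot err",R.from_matrix(Rs.T@Rc).as_rotvec(),"open",s["opening"],"F",s["ft_force"],"Fstage",Rs.T@s["ft_force"])
E
python3 - <<'E'
from rig import r
from st import *
report(r.observe());print(r.observe()["joints"])
o=np.zeros((520,800,3),np.uint8)
S=Cam(r.camera("side"));T=Cam(r.camera("top"))
a=S.img[210:360,270:420];o[:450,:450]=cv2.resize(a,(450,450),interpolation=cv2.INTER_CUBIC)
a=T.img[150:240,350:437];o[:360,450:798]=cv2.resize(a,(348,360),interpolation=cv2.INTER_CUBIC)
cv2.imwrite("pics/m6.png",o[:,:,::-1])
E
```

```text
t 19.3 eef [ 0.52   -0.2556  0.1595] cart in stage mm [-0.1685  0.1177 60.395 ] rot err [ 0.0002 -0.0014 -0.0009] open 0.009721158707311843 F [-0.0094  0.8076 -2.9053] Fstage [-0.9593  0.8066 -2.7426]
[ 0.6337  0.4428 -0.2753  2.2058  0.0137  0.2034  1.9213]
```

View pics/m6.png

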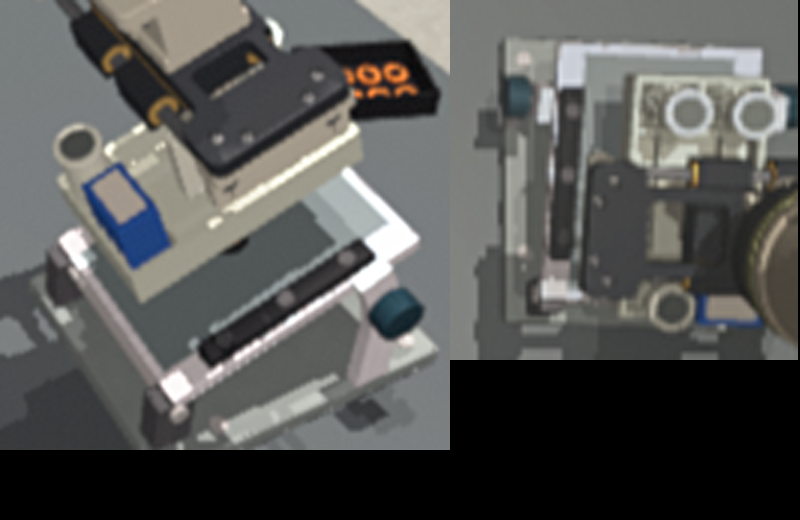

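The cartridge is held loaded and parallel above the face, with its lower edge matching the guide slope. Approaching along the normal.

>>> jog_arm([
  [4,-0.2,-12,0,0,0],
  [8,-0.3,-24,0,0,0],
  [11,-0.4,-34,0,0,0],
  [14,-0.5,-42,0,0,0],
  [15.5,-0.6,-46,0,0,0],
  [15.5,-0.6,-46,0,0,0],
  [15.5,-0.6,-46,0,0,0],
])

```text
t: 20.1
eef_pos: [0.5355, -0.2562, 0.113]
tool_rot: [0.161, 0.019, 0.987, -0.003]
ft_force: [-0.4, -0.8, -2.0]
opening: 0.0098
```

Run:
```python
from rig import r
from st import *
report(r.observe())
S=Cam(r.camera("side"))
a=S.img[230:355,280:420];cv2.imwrite("pics/m7.png",cv2.resize(a,(672,600),interpolation=cv2.INTER_CUBIC)[:,:,::-1])
# predicted pixels (in crop x4.8) of underside -y edge for nominal pose
s=r.observe();Rc=rot(s["tool_rot"]).as_matrix()@np.diag([-1,1,-1.]);o=s["eef_pos"]-Rc@[0,0,H]
P=np.array([[-.07,-.038,0],[.07,-.038,0],[-.07,.038,0],[-.07,-.038,.024],[.07,-.038,.024],[-.07,.038,.024]])@Rc.T+o
print((S.pix(P)-[280,230])*4.8)
```

```text
t 20.1 eef [ 0.5355 -0.2562  0.113 ] cart in stage mm [-0.1749  0.1128 11.3547] rot err [ 0.0006 -0.001  -0.0005] open 0.009767633488477959 F [-0.3776 -0.8389 -1.9554] Fstage [-0.9486 -0.8524 -1.7446]
[[209.8872 459.7868]
 [549.1098 235.1485]
 [ 93.1317 301.6792]
 [195.7093 424.1717]
 [542.8692 195.4731]
 [ 77.538  265.372 ]]
```

View pics/m7.png

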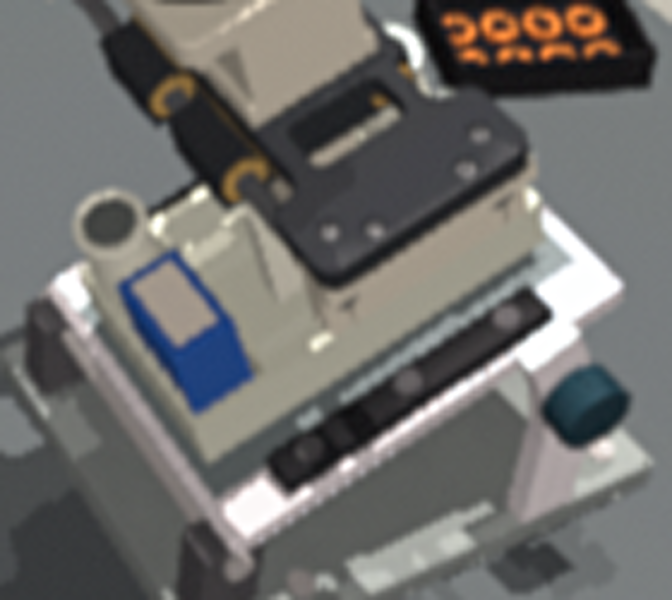

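>>> jog_arm([
  [0.7,0,-2,0,0,0],
  [1.4,-0.1,-4,0,0,0],
  [2,-0.1,-6,0,0,0],
  [2,-0.1,-6,0,0,0],
  [2,-0.1,-6,0,0,0],
])

```text
t: 20.65
eef_pos: [0.5376, -0.2566, 0.1077]
tool_rot: [0.162, 0.019, 0.987, -0.003]
ft_force: [-2.0, 0.2, 2.5]
opening: 0.01
```

>>> jog_arm([
  [0.3,0,-0.9,0,0,0],
  [0.6,0,-1.9,0,0,0],
  [0.8,0,-2.4,0,0,0],
  [0.8,0,-2.4,0,0,0],
  [0.8,0,-2.4,0,0,0],
])

```text
t: 21.15
eef_pos: [0.5384, -0.2567, 0.1054]
tool_rot: [0.162, 0.019, 0.987, -0.003]
ft_force: [-2.1, -0.0, 3.6]
opening: 0.01
```

```bash
python3 -c "
from rig import r
from st import *
report(r.observe())"
```

```text
t 21.15 eef [ 0.5384 -0.2567  0.1054] cart in stage mm [ 0.156  -0.3165  3.1793] rot err [-0.0001 -0.002  -0.0008] open 0.009958925844719586 F [-2.0635 -0.0068  3.6223] Fstage [-0.8059 -0.0838  4.0893]
```

>>> jog_arm([
  [0.2,0,-0.5,0,0,0],
  [0.35,0,-1,0,0,0],
  [0.5,0,-1.4,0,0,0],
  [0.5,0,-1.4,0,0,0],
])

```text
t: 21.55
eef_pos: [0.5388, -0.2567, 0.1042]
tool_rot: [0.162, 0.019, 0.987, -0.003]
ft_force: [-6.2, 1.3, 8.0]
opening: 0.0098
```

>>> jog_arm([
  [0.2,0,-0.5,0,0,0],
  [0.3,0,-0.9,0,0,0],
  [0.3,0,-0.9,0,0,0],
  [0.3,0,-0.9,0,0,0],
])

```text
t: 21.95
eef_pos: [0.5387, -0.2567, 0.1038]
tool_rot: [0.162, 0.019, 0.987, -0.003]
ft_force: [-7.2, 2.2, 12.7]
opening: 0.0101
```

```bash
python3 -c "
from rig import r
from st import *
s=r.observe();report(s);print(s['ft_torque'])"
```

```text
t 21.95 eef [ 0.5387 -0.2567  0.1038] cart in stage mm [-0.11   -0.2571  1.5421] rot err [-0.0007 -0.0023 -0.0005] open 0.010119340191886733 F [-7.2091  2.2143 12.7165] Fstage [-2.8752  1.9435 14.3715]
[0.2952 0.6757 0.1065]
```

>>> jog_arm([
  [0.3,0,-0.8,0,0,0],
  [0.3,0,-0.8,0,0,0],
  [0.3,0,-0.8,0,0,0],
  [0.3,0,-0.8,0,0,0],
  [0.3,0,-0.8,0,0,0],
])

```text
t: 22.45
eef_pos: [0.5387, -0.2566, 0.1037]
tool_rot: [0.162, 0.019, 0.987, -0.004]
ft_force: [-8.9, 2.4, 16.6]
opening: 0.0097
```

Run:
```python
from rig import r
from st import *
s=r.observe();report(s);print(s['ft_torque'],s["joint_velocities"])
S=Cam(r.camera("side"))
a=S.img[230:355,280:420];cv2.imwrite("pics/m8.png",cv2.resize(a,(672,600),interpolation=cv2.INTER_CUBIC)[:,:,::-1])
Rc=rot(s["tool_rot"]).as_matrix()@np.diag([-1,1,-1.]);o=s["eef_pos"]-Rc@[0,0,H]
f=lambda P:(S.pix(P)-[280,230])*4.8
print("cart",f(np.array([[-.07,-.038,0],[.07,-.038,0],[-.07,.038,0]])@Rc.T+o))
print("stage corners",f(np.array([[.08,.062,0],[.08,-.062,0],[-.08,.062,0],[-.08,-.062,0]])@Rs.T+C))
report(r.observe())
```

```text
t 22.45 eef [ 0.5387 -0.2566  0.1037] cart in stage mm [-0.1249 -0.2241  1.4829] rot err [-0.0013 -0.0028 -0.0003] open 0.009693045459625101 F [-8.9368  2.4273 16.6289] Fstage [-3.2786  2.0919 18.632 ]
[0.3169 0.6683 0.133 ] [ 0.0006  0.0007 -0.0016 -0.0005 -0.0003 -0.002   0.0008]
cart [[216.1671 475.0484]
 [552.1358 251.6125]
 [ 99.9769 317.3784]]
stage corners [[397.2542  62.1688]
 [623.7047 285.8667]
 [ 44.6529 287.985 ]
 [232.0709 548.2196]]
t 22.5 eef [ 0.5387 -0.2566  0.1037] cart in stage mm [-0.1543 -0.2311  1.4755] rot err [-0.0013 -0.0027 -0.0003] open 0.009824898726649293 F [-9.0987  2.1644 15.998 ] Fstage [-3.6229  1.8232 18.082 ]
```

View pics/m8.png

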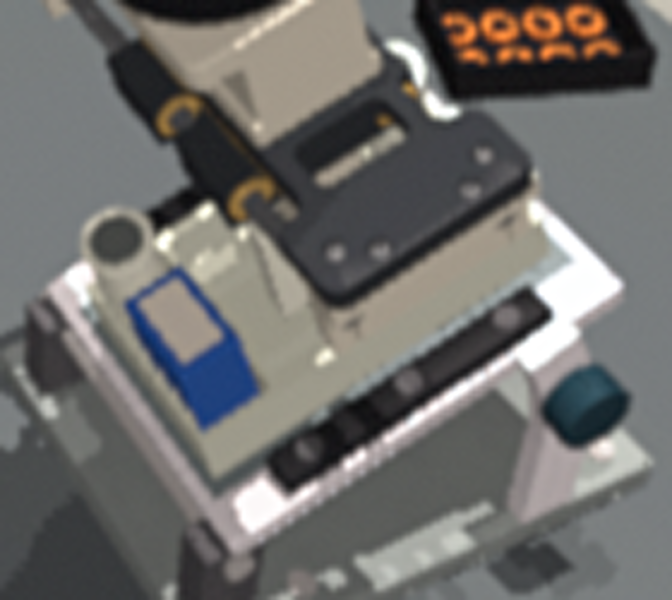

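The measured force is about 18 N along the normal, roughly 20 N of contact with the cartridge weight added. It is steady. The last added push changed the moment by almost nothing, which fits full-face contact rather than one edge. The seal's measured height also put the face about 1.5 mm higher than my first estimate, which matches where contact came. Handing in.

```bash
python3 -c "
from rig import r
from st import *
report(r.observe());print(r.close_job());report(r.observe())"
```

```text
t 22.5 eef [ 0.5387 -0.2566  0.1037] cart in stage mm [-0.1543 -0.2311  1.4755] rot err [-0.0013 -0.0027 -0.0003] open 0.009824898726649293 F [-9.0987  2.1644 15.998 ] Fstage [-3.6229  1.8232 18.082 ]
the job is handed in; nothing more can be done
None
the job is handed in; nothing more can be done
```

I packed the tube and the filter block into their cells, then lifted the cartridge by its rib and pressed it onto the stage at about 18.5° tilt. I handed the job in at 22.5 s with the cartridge still gripped and pressed down; no verdict was reported.

**Last checks, from the tool pose:**
- **Position:** the cartridge was within 0.3 mm of my measured stage centre and within 0.2° of its slope and heading.
- **Force:** about 18 N along the stage normal at rest, roughly 20 N of contact with the cartridge weight added. There were also about 3.6 N and 1.8 N sideways.
- **Parts:** in the final side picture both parts were still down in their cells and the cartridge lay between the guides. The stage showed no visible shift. I did not re-measure the stage edge, jar or screwdriver at the end.

**One disagreement:** contact came 1.5 mm above where I first put the face, and the cartridge still read 1.5 mm high at hand-in. The seal's measured height had already pointed to that offset, and the last extra push barely changed the moment. I took both to mean the cartridge is flush, but I did not measure flushness directly.

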